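Square a board and frame in the corner jig and clamp them

TASK

Get the black frame ready for pinning to its backing board: first push the wooden board that lies loose in the jig hard into the corner, flat against both aluminium fences, then lay the black frame on it, also flat against both fences so that the edges match all round. Then close the toggle clamp by pushing its red handle all the way down, so that its rubber foot holds the frame, with board and frame still square against both fences. Leave the other things on the bench where they are.

Things in the scene. Friction and masses are not known exactly. Their poses are not given: they have to be found in the camera images.
- jig: squaring jig, fixed: grey-faced board 18 mm thick (its x -0.205 to 0.042, y -0.225 to 0.136) with two aluminium fences and a toggle clamp. Origin on the bench right below the fences' inner corner; at yaw 0, x ahead, y left. The work goes at x < 0, y < 0 of it, on z = 0.018. Board and frame are home with their origin at x = -0.070, y = -0.080 and their x axis along the jig's
- fence_corner (a point): inner corner of the two fences, on the jig board's face, 18 mm above the bench; axes as the jig. Fences: solid, 140 x 30 mm, 34 mm high above the jig board. Inner face of the back fence: jig's x = 0 (from y = -0.155 to -0.015); of the left fence: y = 0 (from x = -0.145 to -0.005)
- backing_board: light wooden backing board, 140 (its x) x 160 (its y) x 12 mm, about 0.17 kg, lying loose and askew on the jig board, up to 40 mm away from each fence; origin at the centre of its underside
- black_frame: flat black frame, 140 (its x) x 160 (its y) x 10 mm with a window of 108 x 128 mm, so its bars are 16 mm wide and can be gripped from above; about 0.12 kg; it lies flat on the bench to the right of the jig; origin at the centre of its underside; the same after a half turn
- clamp_handle (a joint): handle of the toggle clamp, rad: 0 open (handle upright, leaning 1.5 degrees to the fences), grows as its top is pushed over to the jig's +y (away from the fences) and down, to the stop at 1.54 (3 degrees above level). Turns about the jig's -x through clamp_pivot; takes 2 to 10 N at the grip. Stays open, and stays shut once pushed past the linkage's dead centre at 1.49
- clamp_pivot (a point): axis of the handle, 77 mm above the bench, at the jig's x = -0.070, y = 0.097 (behind the left fence). The clamp's steel arm, pivoted 45 mm nearer the fence, slopes up over the fence when open (up to 150 mm above the bench), swings down 62 degrees with the handle and lands on the middle of the frame's left bar
- handle_grip (a point): point on the centre line of the round red handle sleeve (18 mm thick), 74 mm from the pivot and 15 mm short of the handle's end; moves with the handle
- clamp_foot: black rubber foot at the end of the clamp arm, 15 mm across; origin in the centre of its sole. Open, it hangs over the left fence 100 mm above the bench; shut, it presses the frame with about 4.5 N (sprung, 6 mm travel)
- insert_tray: black plastic tray with compartments, 100 x 105 x 31 mm; leave alone
- wood_block: wooden block 36 x 90 x 18 mm; leave alone
- black_block: black plastic packer 45 x 62 x 28 mm; leave alone
- pliers: pliers 130 mm long, 13 mm high; leave alone
- chisel: chisel with wooden handle, 187 mm long, 26 mm high; leave alone
- bottle_big: white bottle with blue cap, 95 x 120 x 254 mm, standing; leave alone

How it is judged (in metres and radians):
On the way, in this order (a step that is already met when the one before it is completed fails the run):
1. the backing board lies flat in the jig, against both fences (2 mm, 0.02 rad) (x of backing_board in the frame of jig between -0.072 and -0.068 m and y of backing_board in the frame of jig between -0.082 and -0.078 m and z of backing_board in the frame of jig between 0.016 and 0.02 m and angle between the x axis of backing_board and the x axis of jig, either way round below 0.02 rad), for 0.2 s.
2. the black frame lies on the board, both against both fences (2 mm, 0.02 rad) (all of step 1 and x of black_frame in the frame of jig between -0.072 and -0.068 m and y of black_frame in the frame of jig between -0.082 and -0.078 m and z of black_frame in the frame of jig between 0.028 and 0.032 m and angle between the x axis of black_frame and the x axis of jig, either way round below 0.02 rad), for 0.2 s.
3. the clamp is shut on the frame (value of joint clamp_handle above 1.5 rad and contact force between clamp_foot and black_frame above 2.5 N), for 0.2 s.
At the end, for the whole second after the job is handed in: The backing board lies on the jig and the frame on the board, each within 2 mm of lying against both fences and within 0.02 rad of square to them, at rest; the clamp handle is past 1.50 rad and its foot presses the frame with more than 2.5 N (all of step 2 and all of step 3 and linear speed of each of backing_board, black_frame below 0.01 m/s); the robot touches nothing.
It fails at once if a bystander (divider tray, wood block, black block, pliers, chisel, bottle) was moved by more than 25 mm (distance of any of insert_tray, wood_block, black_block, pliers, chisel, bottle_big from where it was at the start of the episode above 0.025 m).
It also fails if it takes over 72 s, if anything falls off the work surface, if the arm or the gripper's body presses on something with over 40 N, if the wrist force passes 120 N, or if a joint passes its speed limit or range.

ROBOT

A 6-joint arm with a two-finger parallel gripper is mounted at the origin on a cart in front of the work surface, level with it; the furniture and walls round the work are solid. World frame = base frame: x ahead of the robot, y to its left, z up, the work surface at z = 0. Lengths are in mm, angles in degrees, forces in N, time in s.
With the tool pointing down it reaches from about 350 to 875 mm from the base axis. Payload 4.2 kg.
Tool frame: the origin (TCP) lies at the very end of the fingers, on their centre line; the grasp point (between the pads) lies ctrl.hold_point_z behind it (ctrl.hold_point_z is the distance from the TCP to the grasp point, in mm); z points along the fingers, y is the line along which they close (so a half turn about z gives the same grasp; the last joint's range is limited). The gripper opens to 87 mm and grips with 3 to 60 N. Pads are 19 mm wide; open, the fingers measure 117 mm over their backs; the gripper's body (75 mm by 190 mm) begins 51 mm behind the grasp point.
Start: joints at [80.478, 22.042, 0.453, 0, -68.411, -14.817], TCP at [257.553, 569.443, 222.55] pointing down, gripper open.
Joint ranges: [-179.83, 179.83], [-69.29, 118.12], [-61.27, 80.66], [-181.25, 117.63], [-171.15, -9.14], [-177.46, 177.46]. Speed limits (degrees/s): [159.86, 159.86, 180, 180, 180, 180].

INTERFACE

Orientations are given as a 3x3 rotation matrix whose columns are the frame's x, y, z axes.
In Python, from plant import observe, snapshot, camera_info, job, ctrl gives the robot as it stands. The module is installed in compiled form; this text tells all that it offers.
- The arm moves only by the tool apply_moves, never from a script. Its argument "increments" is one flat list of numbers, 6 for each row, row after row: the shift along the world's x, y, z in units of 0.02 m (1.0 is 0.02 m), then the turn, a rotation vector about the world's x, y, z in units of 120 degrees (1.0 is 120 degrees). In form: [dx, dy, dz, wx, wy, wz, dx, dy, dz, wx, wy, wz, ...]. A call has 1 to 5 rows; each row shifts and turns the commanded pose from where the row before left it; what a row does not reach is not made up. A row lasts 1/8 s, in which the tool goes at most 62.5 mm and 10.7 degrees, less where a joint would pass 70% of its speed; a pose out of reach is approached as far as the arm can. A call with a number of a shift or a turn outside -1 to 1 is refused whole. A call with a gripper value outside its range is refused whole. "gripper" is the opening, from -1 (shut) to 1 (fully open), set as the call begins (left out, the last holds). The fingers move at their own pace and stop on an object; "grip_force" is the grip in N (left out, the last holds). Time passes only in rows, so rows that do not move let the fingers close. It gives the time, the measured TCP pose, the force, the opening and the grip force at its end, in the units of the state.
- observe(): the state, without advancing time (a new reading comes with each control period).
- snapshot(name): name is "scene" or "top"; returns the picture (384x512x3 uint8, red, green, blue); there is no depth.
- camera_info(name): a dict with "fx", "fy", "cx", "cy" (pixels), "rvec" (rotation vector, rad) and "tvec" (3), from world to camera coordinates, as OpenCV has them. Camera axes: x right, y down, z forward; pixel columns grow to the right and rows downward; lengths in mm; the calibration is good to about 2 mm. A picture is of the moment at which its call begins. camera_info takes no time and is no camera call.
- job.finish_job(): hands the job in; it is judged then, once.
The state is a dict: "time": time; "joint_positions": joint angles; "qd": joint speeds; "tau": joint torques, N m; "tool_pos": TCP position; "tcp_rot": TCP orientation; "force": force on the tool from outside, world axes, zero at the start; "moment": the same for the moment, N m; "grip_width": finger opening in mm; "grasp_force": force on a finger pad.
Only numpy, scipy, OpenCV 4.12 (cv2) and the standard library are available. Lean on these libraries where they do the work, as an engineer would, in place of code of your own. Each camera call takes 0.05 s, during which the arm holds its last target. There are 200 camera calls.

## Working session

There is one attempt and no reset: what is moved stays moved. The work goes in short steps, Python scripts to look and compute and a tool call to move; the robot and the scene stay as the last step left them, time stands still between calls to the robot, and variables do not carry over. Pictures are saved under pics/ and viewed, at most 10 in all, crops included, and the job is handed in when it is done.

Besides the shell and the picture viewer there is one more tool, called after "Request:" as name(argument=value, ...) on one line, values as JSON. apply_moves: Moves the arm, as the interface text tells. Shifts and turns lie within -1 to 1; 1 stands for 0.02 m of shift or 120 degrees of turn. Its arguments: {"type":"object","properties":{"increments":{"type":"array","items":{"type":"number"}},"gripper":{"type":"number"},"grip_force":{"type":"number"}},"required":["increments"]}

```bash
mkdir -p pics; cat > h.py <<'E'
import numpy as np, cv2
from plant import observe, snapshot, camera_info, job, ctrl
def cam(n):
    c=camera_info(n);K=np.array([[c['fx'],0,c['cx']],[0,c['fy'],c['cy']],[0,0,1.]])
    return K,np.array(c['rvec'],float),np.array(c['tvec'],float)
def proj(n,P):
    K,r,t=cam(n);return cv2.projectPoints(np.array(P,float).reshape(-1,1,3),r,t,K,None)[0].reshape(-1,2)
def back(n,uv,z):
    K,r,t=cam(n);R=cv2.Rodrigues(r)[0];C=-R.T@t
    uv=np.array(uv,float).reshape(-1,2);d=(R.T@np.linalg.inv(K)@np.c_[uv,np.ones(len(uv))].T).T
    z=np.broadcast_to(z,len(uv));return C+d*((z-C[2])/d[:,2])[:,None]
def shot(n,f,crop=None,s=1):
    im=snapshot(n)[:,:,::-1]
    cv2.imwrite('pics/raw_'+f,im)
    if crop: x0,y0,x1,y1=crop;im=im[y0:y1,x0:x1]
    cv2.imwrite('pics/'+f,cv2.resize(im,None,fx=s,fy=s,interpolation=cv2.INTER_CUBIC))
E
python3 - <<'E'
from h import *
np.set_printoptions(suppress=True,precision=3)
shot('scene','s0.png',s=1.5);shot('top','t0.png',s=1.5)
for n in('scene','top'):
    K,r,t=cam(n);print(n,-cv2.Rodrigues(r)[0].T@t,K[0,0])
o=observe();print(o,ctrl.hold_point_z)
E
```

```text
scene [ -402.842 -1035.437   932.265] 402.2795460475712
top [ 375.353  -66.146 1466.137] 397.65991573728877
{'time': 0.1, 'joint_positions': array([ 80.477,  22.087,   0.387,  -0.024, -68.412, -14.815]), 'qd': array([-0.077, -0.2  ,  0.169,  0.144, -0.032, -0.009]), 'tau': array([ -0.   , -39.169,  18.794,   4.232,   0.013,  -0.   ]), 'tool_pos': array([257.357, 568.955, 221.557]), 'tcp_rot': array([[ 0.911, -0.412, -0.001],
       [-0.412, -0.911, -0.002],
       [ 0.   ,  0.002, -1.   ]]), 'force': array([-0.337, -0.416,  0.312]), 'moment': array([-0.028,  0.002, -0.03 ]), 'grasp_force': 0.0, 'grip_width': 87.19901048892292} 18.700000000000003
```

View pics/s0.png

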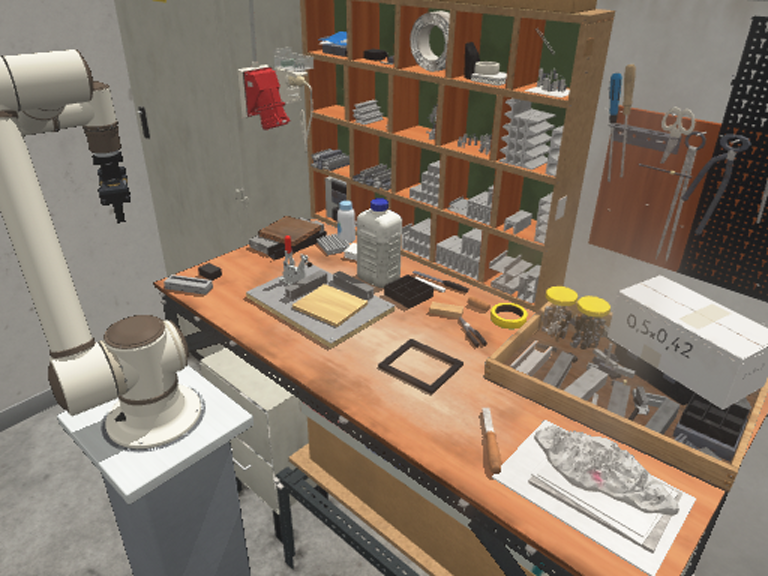

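View pics/t0.png

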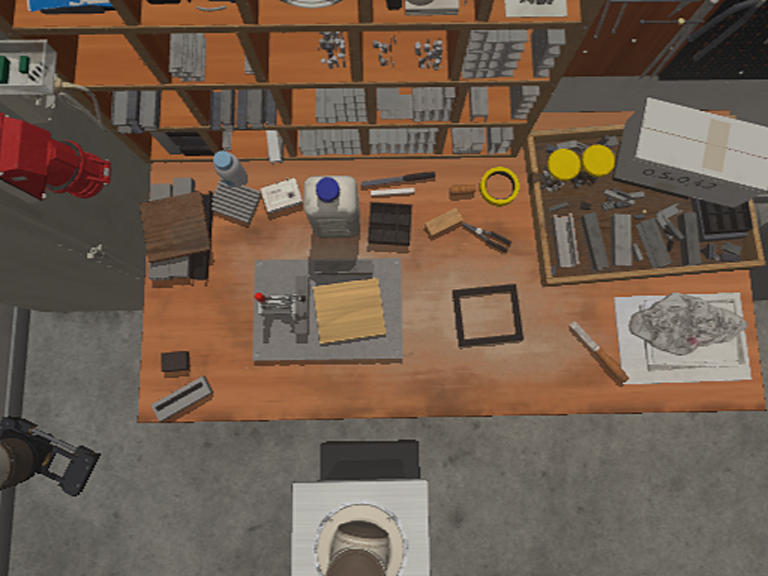

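The scene view shows the jig (1.5x px ~320,300), the frame (~420,365) and bystanders beyond them. The top view shows the jig at (328,310), the board at (348,310) and the frame at (487,315). I'll enlarge the top view.

```bash
python3 - <<'E'
import cv2
im=cv2.imread('pics/raw_t0.png')[165:250,160:355];cv2.imwrite('pics/c1.png',cv2.resize(im,None,fx=4,fy=4,interpolation=cv2.INTER_CUBIC))
im=cv2.imread('pics/raw_s0.png')[150:270,155:315];cv2.imwrite('pics/c2.png',cv2.resize(im,None,fx=5,fy=5,interpolation=cv2.INTER_CUBIC))
E
```

```text
(no output)
```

View pics/c1.png

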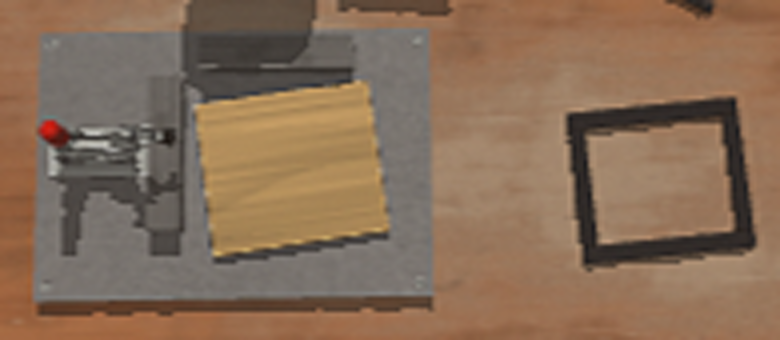

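View pics/c2.png

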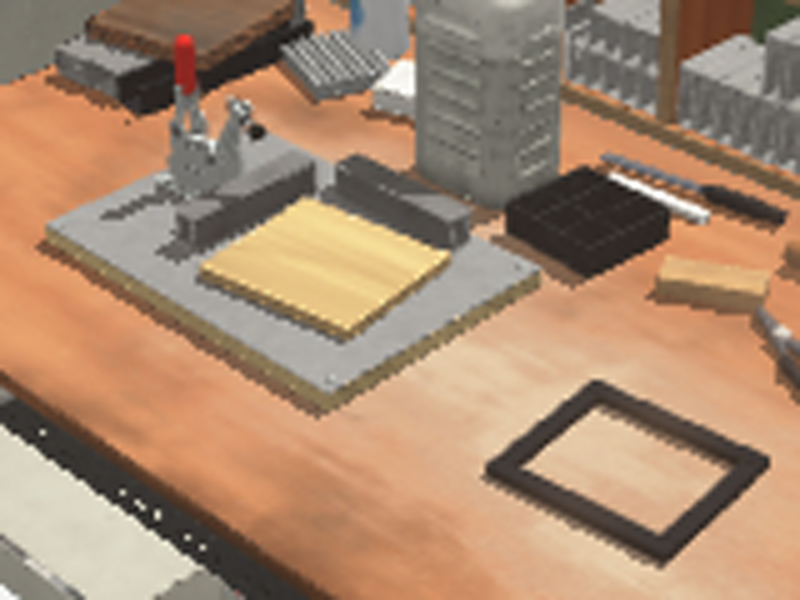

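The top crop gives jig face corners (40,32),(429,30),(433,297),(36,300), board corners (195,104),(367,82),(388,232),(214,257) and frame corners (568,115),(736,98),(755,245),(587,266). The scene crop shows the same objects, the red handle standing upright and the arm open. Next I'll fit the poses from both views.

```bash
cat > fit.py <<'E'
from h import *
from scipy.optimize import least_squares
def tr(p,L):
    a=p[2];c,s=np.cos(a),np.sin(a);L=np.array(L,float)
    return np.c_[p[0]+c*L[:,0]-s*L[:,1],p[1]+s*L[:,0]+c*L[:,1],L[:,2]]
def raw(uv,s,o): return (np.array(uv,float)+.5)/s-.5+np.array(o)
def fit(L,obs,p0):
    # obs: list of (cam, idx, uv)
    f=lambda p:np.concatenate([(proj(n,tr(p,np.array(L)[i]))-uv).ravel() for n,i,uv in obs])
    r=least_squares(f,p0,x_scale=[1,1,.01]);return r.x,r.fun.reshape(-1,2)
def rect(x0,x1,y0,y1,z): return [(x1,y1,z),(x1,y0,z),(x0,y0,z),(x0,y1,z)] # TL TR BR BL in top
E
python3 - <<'E'
from fit import *
np.set_printoptions(suppress=True,precision=2)
T=lambda uv:raw(uv,4,(160,165)); S=lambda uv:raw(uv,5,(155,150))
# L order: 0 TL(+x+y) 1 TR(+x-y) 2 BR(-x-y) 3 BL(-x+y)
D={'jig':(rect(-205,42,-225,136,18),T([(40,32),(429,30),(433,297),(36,300)]),[3,1,2],S([(46,228),(540,278),(322,400)])),
'board':(rect(-70,70,-80,80,30),T([(195,104),(367,82),(388,232),(214,257)]),[3,0,1,2],S([(200,268),(307,198),(450,258),(345,333)])),
'frame':(rect(-70,70,-80,80,10),T([(568,115),(736,98),(755,245),(587,266)]),[3,0,1,2],S([(487,466),(597,381),(769,461),(663,550)]))}
for k,(L,t,i,s) in D.items():
    for nm,ob in (('top',[('top',[0,1,2,3],t)]),('scene',[('scene',i,s)]),('both',[('top',[0,1,2,3],t),('scene',i,s)])):
        p,r=fit(L,ob,[450,0,0.]);print(k,nm,p[:2],np.degrees(p[2]),'rms px',np.sqrt((r**2).mean()),abs(r).max())
E
```

```text
jig top [640.18 118.14] -0.43704453062295445 rms px 0.3187039189689085 0.7029337501998612
jig scene [637.9  109.95] -1.40132358209899 rms px 0.3140857090697541 0.43062955684905546
jig both [639.92 116.68] -0.6321191123955018 rms px 0.595800771395036 1.3427236208040085
board top [551.08  22.11] 6.929672434272377 rms px 0.2166630245860673 0.35065881199741966
board scene [552.11  17.69] 6.469909167660396 rms px 0.2810281430355612 0.5860338867113626
board both [551.95  20.69] 6.792041138377473 rms px 0.4518600355621279 1.089465215104184
frame top [ 536.18 -317.63] 5.1095666535735855 rms px 0.4277596511741514 0.82688060809636
frame scene [ 539.84 -318.94] 3.9042850524543256 rms px 0.6119747508900426 1.1846313396915207
frame both [ 537.65 -318.59] 4.636709374613309 rms px 0.6574042331269294 1.3994649387074105
```

Request:
apply_moves(increments=[0.45,-0.955,0,0,0,-0.0158,0.45,-0.955,0,0,0,-0.0158,0.45,-0.955,0,0,0,-0.0158,0.45,-0.955,0,0,0,-0.0158,0.45,-0.955,0,0,0,-0.0158], gripper=1)

```text
time: 0.72
tool_pos: [303.3, 472.4, 222.8]
tcp_rot: [[0.829, -0.559, 0.0], [-0.559, -0.829, 0.0], [-0.0, -0.0, -1.0]]
force: [-0.2, 0.3, 0.3]
grip_width: 87.0
grasp_force: 0.0
```

Request:
apply_moves(increments=[0.45,-0.955,0,0,0,-0.0158,0.45,-0.955,0,0,0,-0.0158,0.45,-0.955,0,0,0,-0.0158,0.45,-0.955,0,0,0,-0.0158,0.45,-0.955,0,0,0,-0.0158])

```text
time: 1.35
tool_pos: [348.1, 377.2, 222.6]
tcp_rot: [[0.726, -0.687, 0.0], [-0.687, -0.726, -0.0], [0.0, -0.0, -1.0]]
force: [0.1, 0.3, -0.2]
grip_width: 86.9
grasp_force: 0.0
```

Request:
apply_moves(increments=[0.45,-0.955,0,0,0,-0.0158,0.45,-0.955,0,0,0,-0.0158,0.45,-0.955,0,0,0,-0.0158,0.45,-0.955,0,0,0,-0.0158,0.45,-0.955,0,0,0,-0.0158])

```text
time: 1.98
tool_pos: [393.1, 281.7, 222.6]
tcp_rot: [[0.603, -0.798, 0.0], [-0.798, -0.603, 0.0], [-0.0, -0.0, -1.0]]
force: [0.2, -0.4, 0.5]
grip_width: 86.9
grasp_force: 0.0
```

Request:
apply_moves(increments=[0.45,-0.955,0,0,0,-0.0158,0.45,-0.955,0,0,0,-0.0158,0.45,-0.955,0,0,0,-0.0158,0.45,-0.955,0,0,0,-0.0158,0.45,-0.955,0,0,0,-0.0158])

```text
time: 2.6
tool_pos: [438.0, 186.1, 222.6]
tcp_rot: [[0.463, -0.886, 0.0], [-0.886, -0.463, 0.0], [0.0, -0.0, -1.0]]
force: [0.4, -0.4, -1.3]
grip_width: 87.0
grasp_force: 0.0
```

Request:
apply_moves(increments=[0.44,-0.953,0,0,0,-0.0157,0.44,-0.953,0,0,0,-0.0157,0.44,-0.953,0,0,0,-0.0157,0.44,-0.953,0,0,0,-0.0157,0.44,-0.953,0,0,0,-0.0157])

```text
time: 3.22
tool_pos: [481.8, 90.8, 222.6]
tcp_rot: [[0.312, -0.95, 0.0], [-0.95, -0.312, 0.0], [-0.0, -0.0, -1.0]]
force: [-0.9, 0.0, 0.4]
grip_width: 87.3
grasp_force: 0.0
```

Request:
apply_moves(increments=[0.44,-0.953,0,0,0,-0.0157,0.44,-0.953,0,0,0,-0.0157,0.44,-0.953,0,0,0,-0.0157,0.44,-0.953,0,0,0,-0.0157,0.44,-0.953,0,0,0,-0.0157])

```text
time: 3.85
tool_pos: [525.7, -4.5, 222.5]
tcp_rot: [[0.152, -0.988, -0.0], [-0.988, -0.152, -0.0], [0.0, 0.0, -1.0]]
force: [-0.0, -0.4, -0.2]
grip_width: 87.2
grasp_force: 0.0
```

Request:
apply_moves(increments=[0.44,-0.953,-0.5,0,0,-0.0157,0.44,-0.953,-1,0,0,-0.0157,0.44,-0.953,-1,0,0,-0.0157,0.44,-0.953,-1,0,0,-0.0157,0.44,-0.953,-1,0,0,-0.0157])

```text
time: 4.47
tool_pos: [569.6, -99.9, 131.9]
tcp_rot: [[-0.011, -1.0, 0.0], [-1.0, 0.011, -0.0], [0.0, -0.0, -1.0]]
force: [0.5, 0.4, -0.4]
grip_width: 87.1
grasp_force: 0.0
```

Request:
apply_moves(increments=[0,0,-1,0,0,0,0,0,-1,0,0,0,0,0,-1,0,0,0,0,0,-1,0,0,0,0,0,-0.5,0,0,0])

```text
time: 5.1
tool_pos: [568.8, -99.2, 41.4]
tcp_rot: [[-0.01, -1.0, -0.002], [-1.0, 0.01, -0.0], [0.0, 0.002, -1.0]]
force: [0.5, -0.1, 0.7]
grip_width: 86.8
grasp_force: 0.0
```

Request:
apply_moves(increments=[0,0,-0.5,0,0,0,0,0,-0.4,0,0,0,0,0,0,0,0,0])

```text
time: 5.48
tool_pos: [569.3, -98.5, 24.2]
tcp_rot: [[-0.009, -1.0, -0.001], [-1.0, 0.009, -0.0], [0.0, 0.001, -1.0]]
force: [-0.5, -0.1, 0.5]
grip_width: 87.1
grasp_force: 0.0
```

Request:
apply_moves(increments=[0,0.5,0,0,0,0,0,0.5,0,0,0,0,0,0.4,0,0,0,0])

```text
time: 5.85
tool_pos: [569.5, -69.8, 24.9]
tcp_rot: [[-0.008, -1.0, -0.0], [-1.0, 0.008, -0.0], [0.0, 0.0, -1.0]]
force: [-0.3, -2.0, 1.4]
grip_width: 87.2
grasp_force: 1.0
```

```bash
python3 - <<'E'
from h import *
shot('scene','s1.png',crop=(155,150,315,270),s=5);o=observe();print(o['tool_pos'],o['force'])
E
```

```text
[569.54300861 -69.05160115  24.88673599] [ 0.16841232  0.47766622 -0.74139932]
```

View pics/s1.png

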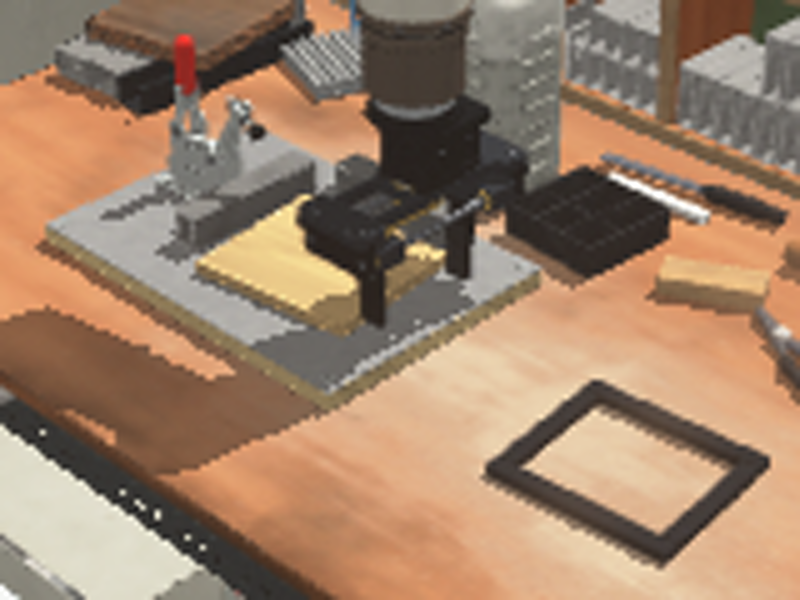

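The fingers straddle the board's right edge at crop px (372,315) and (458,270), and the near finger is touching. I'll push on gently.

Request:
apply_moves(increments=[0,0.2,-0.1,0,0,0,0,0.2,0,0,0,0,0,0.2,0,0,0,0])

```text
time: 6.28
tool_pos: [568.0, -59.6, 22.4]
tcp_rot: [[-0.008, -1.0, -0.004], [-1.0, 0.008, -0.002], [0.002, 0.004, -1.0]]
force: [-2.5, -12.4, 3.5]
grip_width: 87.3
grasp_force: 5.5
```

Request:
apply_moves(increments=[0,0.1,0,0,0,0,0,0.1,0,0,0,0,0,0,0,0,0,0])

```text
time: 6.65
tool_pos: [565.4, -57.7, 22.1]
tcp_rot: [[-0.007, -1.0, -0.01], [-1.0, 0.007, -0.005], [0.005, 0.01, -1.0]]
force: [-5.8, -13.0, 4.3]
grip_width: 87.2
grasp_force: 6.6
```

Request:
apply_moves(increments=[0.1,0.1,0,0,0,0,0.05,0.1,0,0,0,0,0,0,0,0,0,0])

```text
time: 7.02
tool_pos: [564.7, -56.6, 21.6]
tcp_rot: [[-0.005, -1.0, -0.019], [-1.0, 0.005, -0.009], [0.009, 0.019, -1.0]]
force: [-8.7, -23.4, 8.5]
grip_width: 86.9
grasp_force: 11.3
```

```bash
python3 - <<'E'
from h import *
shot('top','t2.png',crop=(160,165,290,250),s=6);o=observe();print(o['tool_pos'],o['force'],o['moment'])
E
```

```text
[564.6685828  -56.64404266  21.58255383] [ -9.07388461 -23.89278506   6.61982858] [-6.72806481  2.92722938  1.3215786 ]
```

View pics/t2.png

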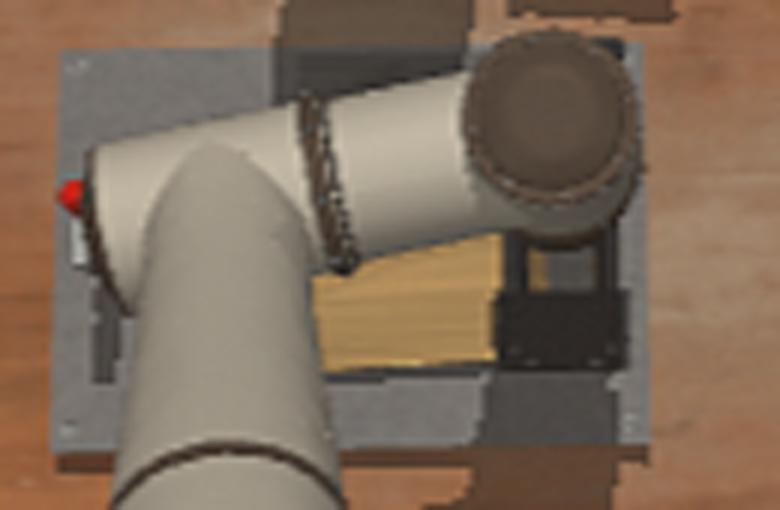

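The arm hides most of the board. Its visible near edge runs from about (325,371) to (493,360), so it still looks 3–4° askew. I'll check that in the scene view.

```bash
python3 - <<'E'
from h import *
shot('scene','s2.png',crop=(155,170,275,240),s=6.6);print(observe()['force'])
E
```

```text
[ -7.71768879 -22.60928672   7.60445884]
```

View pics/s2.png

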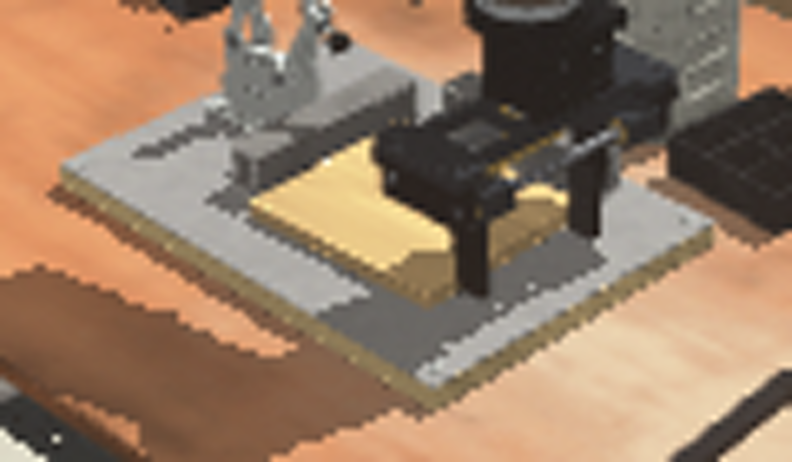

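The board's left edge (250,205)–(380,140) is now close to the left fence, with a small residual angle. I'll put numbers on it.

```bash
python3 - <<'E'
from fit import *
np.set_printoptions(suppress=True,precision=2)
S=lambda uv:raw(uv,6.6,(155,170))
b=back('scene',S([(250,203),(428,300),(378,139),(535,240)]),30)
j=back('scene',S([(62,166),(428,388),(714,230)]),18)
f=back('scene',S([(254,186),(414,108)]),18)
ft=back('scene',S([(235,152),(412,72)]),52)
print(b,j,f,ft)
for a,c,n in((b[0],b[1],'bnear'),(b[0],b[2],'bleft'),(j[0],j[1],'jnear'),(j[1],j[2],'jright'),(f[0],f[1],'fence')):
    d=c-a;print(n,np.degrees(np.arctan2(d[1],d[0])),np.hypot(*d[:2]))
E
```

```text
[[482.61 110.12  30.  ]
 [485.76 -51.39  30.  ]
 [592.41 110.1   30.  ]
 [577.06 -51.41  30.  ]] [[ 438.48  250.14   18.  ]
 [ 435.66 -104.08   18.  ]
 [ 676.8  -112.37   18.  ]] [[509.59 139.47  18.  ]
 [650.6  138.19  18.  ]] [[493.96 136.33  52.  ]
 [643.52 130.92  52.  ]]
bnear -88.88245592048601 161.54201303102175
bleft -0.010775915585930626 109.79788093476068
jnear -90.45665701953457 354.23019560756336
jright -1.9689681475712657 241.28043340719498
fence -0.5215567711646358 141.01048605715462
```

```bash
cat >> fit.py <<'E'
from scipy.ndimage import map_coordinates
def edge(img,cam_,A,B,n=40,w=4):
    """subpixel line along world segment A-B: returns two world pts at A's height + scatter"""
    g=img.astype(float)
    a,b=proj(cam_,[A,B]);d=(b-a)/np.linalg.norm(b-a);nn=np.array([-d[1],d[0]])
    s=np.arange(-w,w+.01,.1);P=[]
    for t in np.linspace(.06,.94,n):
        q=a+(b-a)*t;X=q+s[:,None]*nn
        v=sum(abs(np.gradient(map_coordinates(g[:,:,c],[X[:,1],X[:,0]],order=1))) for c in range(3))
        v=np.convolve(v,np.ones(10)/10,'same');P.append((t,s[12:-12][v[12:-12].argmax()]))
    P=np.array(P);k=np.ones(len(P),bool)
    for _ in range(6):
        c=np.polyfit(P[k,0],P[k,1],1);r=P[:,1]-np.polyval(c,P[:,0]);m=max(.25,2*np.median(abs(r[k])));k=abs(r)<m
    e=np.array([a+np.polyval(c,0)*nn,b+np.polyval(c,1)*nn])
    W=back(cam_,e,A[2]);dd=W[1]-W[0]
    return W,np.degrees(np.arctan2(dd[1],dd[0])),r[k].std(),k.sum()
E
python3 - <<'E'
from fit import *
np.set_printoptions(suppress=True,precision=1)
p=[640,117,np.radians(-.5)]
for f,c in(('raw_t0.png','top'),('raw_t2.png','top'),('raw_s0.png','scene'),('raw_s2.png','scene')):
    im=cv2.imread('pics/'+f);print(f)
    for n,L in dict(near=[(-205,136,18),(-205,-225,18)],right=[(-205,-225,18),(42,-225,18)],far=[(42,136,18),(42,-225,18)],left=[(-205,136,18),(42,136,18)],fenceL=[(-145,0,52),(-5,0,52)],fenceLb=[(-145,0,18),(-5,0,18)],fenceB=[(0,-15,52),(0,-155,52)]).items():
        A,B=tr(p,L);W,a,s,k=edge(im,c,A,B);print(' ',n,W[:,:2].ravel(),'%.2f sd %.2f n%d'%(a,s,k))
A,B=(485,110,30),(485,20,30)
im=cv2.imread('pics/raw_t2.png');print('board near t2',edge(im,'top',A,B))
im=cv2.imread('pics/raw_s2.png');print('board near s2',edge(im,'scene',(484,110,30),(485,-20,30)));print('left s2',edge(im,'scene',(482,110,30),(590,110,30)))
E
```

```text
raw_t0.png
  near [ 436.2  254.8  435.1 -106.2] -90.17 sd 0.14 n27
  right [ 433.1 -104.5  680.  -104.5] -0.00 sd 0.13 n27
  far [ 682.9  252.6  682.2 -108.4] -90.10 sd 0.09 n22
  left [436.3 257.3 683.3 255.3] -0.46 sd 0.30 n31
  fenceL [494.9 116.1 635.  116.9] 0.33 sd 0.03 n23
  fenceLb [495.1 121.8 635.  116.9] -1.99 sd 0.14 n21
  fenceB [641.  102.  638.8 -38. ] -90.90 sd 0.03 n36
raw_t2.png
  near [ 430.8  254.6  435.8 -106.2] -89.20 sd 0.18 n18
  right [ 433.1 -101.4  680.1 -103.2] -0.42 sd 0.97 n40
  far [ 680.5  252.6  684.6 -108.4] -89.35 sd 1.23 n40
  left [436.3 257.2 683.3 255.7] -0.35 sd 0.31 n31
  fenceL [494.7 107.8 634.8 111.3] 1.44 sd 0.10 n17
  fenceLb [494.7 108.1 634.7 106.7] -0.57 sd 0.00 n23
  fenceB [646.6 102.1 650.8 -38.1] -88.28 sd 0.13 n17
raw_s0.png
  near [ 438.9  256.7  438.5 -103.5] -90.07 sd 0.13 n33
  right [ 435.  -101.9  667.1 -130. ] -6.90 sd 0.42 n21
  far [ 683.3  252.7  684.8 -106. ] -89.76 sd 0.24 n28
  left [430.6 242.2 685.8 257.2] 3.37 sd 1.87 n40
  fenceL [496.2 120.6 635.5 118. ] -1.09 sd 0.13 n22
  fenceLb [494.3 116.9 636.4 119.6] 1.09 
[... 214 characters left out ...]
.4 -101.7] -88.80 sd 0.97 n33
  left [430.6 242.3 685.7 257.1] 3.32 sd 1.86 n40
  fenceL [496.3 120.8 635.3 117.6] -1.30 sd 0.14 n22
  fenceLb [499.5 127.5 643.8 132.8] 2.10 sd 0.11 n27
  fenceB [645.1 105.3 652.9 -30.1] -86.68 sd 0.96 n28
board near t2 (array([[484. , 110. ,  30. ],
       [482.6,  20. ,  30. ]]), np.float64(-90.87553643603081), np.float64(0.03170430042877474), np.int64(25))
board near s2 (array([[482.6, 109.1,  30. ],
       [487.7, -18.4,  30. ]]), np.float64(-87.67141461649327), np.float64(0.14979982797701286), np.int64(31))
left s2 (array([[483. , 112.1,  30. ],
       [593.9, 117.2,  30. ]]), np.float64(2.637967351345163), np.float64(0.13116959527688582), np.int64(30))
```

Request:
apply_moves(increments=[-0.2,0,0.1,0,0,0,-0.2,0,0.05,0,0,0,0,0.1,0,0,0,0])

```text
time: 7.5
tool_pos: [557.2, -52.4, 23.3]
tcp_rot: [[-0.008, -1.0, -0.017], [-1.0, 0.008, -0.005], [0.005, 0.017, -1.0]]
force: [-6.4, -20.2, -1.1]
grip_width: 87.0
grasp_force: 10.2
```

Request:
apply_moves(increments=[0,0.1,0,0,0,0,0,0,0,0,0,0])

```text
time: 7.75
tool_pos: [557.2, -52.3, 23.2]
tcp_rot: [[-0.008, -1.0, -0.017], [-1.0, 0.009, -0.007], [0.008, 0.017, -1.0]]
force: [-5.5, -23.7, -0.8]
grip_width: 87.3
grasp_force: 11.5
```

```bash
cat > bd.py <<'E'
from fit import *
import sys
np.set_printoptions(suppress=True,precision=1)
tag=sys.argv[1];n=float(sys.argv[2]);l=float(sys.argv[3]);z=float(sys.argv[4]) if len(sys.argv)>4 else 30
for c in('scene','top'):
    im=snapshot(c)[:,:,::-1].copy();cv2.imwrite(f'pics/raw_{tag}_{c}.png',im)
    for nm,A,B in(('near',(n,l-2,z),(n,l-140,z)),('left',(n+2,l,z),(n+100,l,z))):
        W,a,s,k=edge(im,c,A,B,w=3);print(c,nm,W[:,:2].ravel(),'%.2f sd %.2f n%d'%(a,s,k))
o=observe();print(o['tool_pos'],o['force'],o['moment'])
E
python3 bd.py b3 483 116
```

```text
scene near [482.1 113.4 482.9 -24.1] -89.68 sd 0.13 n34
scene left [486.8 119.7 584.  117.9] -1.06 sd 0.14 n32
top near [480.7 113.9 478.  -24. ] -91.09 sd 0.03 n36
top left [484.9 110.8 582.8 109. ] -1.02 sd 0.15 n19
[557.2 -52.3  23.2] [ -6.4 -22.8  -1.4] [-6.8  1.5  0.9]
```

Request:
apply_moves(increments=[0,-0.7,0,0,0,0,0,-0.8,1,0,0,0,0,0,1,0,0,0])

```text
time: 8.22
tool_pos: [565.2, -76.8, 65.8]
tcp_rot: [[-0.011, -1.0, 0.001], [-1.0, 0.011, 0.001], [-0.001, -0.001, -1.0]]
force: [-0.9, -0.8, 0.1]
grip_width: 87.3
grasp_force: 0.0
```

Request:
apply_moves(increments=[-0.6,0.572,0,0,0,0.0753,-0.6,0.572,0,0,0,0.0753,-0.6,0.572,0,0,0,0.0753,-0.6,0.572,0,0,0,0.0753,-0.6,0.572,0,0,0,0.0753])

```text
time: 8.85
tool_pos: [505.1, -18.1, 65.8]
tcp_rot: [[0.706, -0.708, 0.002], [-0.708, -0.706, 0.002], [0.001, -0.003, -1.0]]
force: [-0.7, 0.0, -0.3]
grip_width: 86.9
grasp_force: 0.0
```

Request:
apply_moves(increments=[-0.6,0.572,0,0,0,0.0753,-0.6,0.572,0,0,0,0.0753,-0.6,0.572,0,0,0,0.0753,-0.6,0.572,0,0,0,0.0753,-0.6,0.572,0,0,0,0.0753])

```text
time: 9.48
tool_pos: [445.0, 39.2, 65.8]
tcp_rot: [[1.0, 0.002, 0.002], [0.002, -1.0, 0.002], [0.002, -0.002, -1.0]]
force: [-0.7, 0.5, -0.0]
grip_width: 87.1
grasp_force: 0.0
```

Request:
apply_moves(increments=[0,0,-1,0,0,0,0,0,-0.8,0,0,0,0,0,0,0,0,0])

```text
time: 9.85
tool_pos: [444.4, 38.4, 28.9]
tcp_rot: [[1.0, -0.003, -0.001], [-0.003, -1.0, 0.0], [-0.001, -0.0, -1.0]]
force: [1.1, -0.1, 0.1]
grip_width: 87.0
grasp_force: 0.0
```

Request:
apply_moves(increments=[0.5,0,-0.25,0,0,0,0.5,0,0,0,0,0,0.4,0,0,0,0,0,0.3,0,0,0,0,0.2,0,0,0,0,0])

```text
schema error: expected a multiple of 6 numbers
```

Request:
apply_moves(increments=[0.15,0,0,0,0,0,0.15,0,0,0,0,0,0.1,0,0,0,0,0,0,0,0,0,0,0])

```text
time: 10.35
tool_pos: [452.9, 38.0, 29.8]
tcp_rot: [[1.0, -0.003, 0.001], [-0.003, -1.0, 0.0], [0.001, -0.0, -1.0]]
force: [0.9, 0.6, -0.4]
grip_width: 87.0
grasp_force: 0.0
```

Request:
apply_moves(increments=[0,0,-0.32,0,0,0,0.5,0,0,0,0,0,0.4,0,0,0,0,0,0.25,0,0,0,0,0,0.25,0,0,0,0,0])

```text
time: 10.98
tool_pos: [479.9, 37.5, 22.9]
tcp_rot: [[1.0, -0.003, -0.002], [-0.003, -1.0, -0.001], [-0.002, 0.001, -1.0]]
force: [-2.8, -1.0, 1.1]
grip_width: 87.1
grasp_force: 1.0
```

Request:
apply_moves(increments=[0.15,0,0,0,0,0,0.15,0,0,0,0,0,0,0,0,0,0,0])

```text
time: 11.35
tool_pos: [487.4, 38.2, 23.3]
tcp_rot: [[1.0, -0.003, 0.001], [-0.003, -1.0, 0.0], [0.001, -0.0, -1.0]]
force: [-0.4, -1.2, -0.8]
grip_width: 87.1
grasp_force: 0.0
```

Request:
apply_moves(increments=[0.1,0,0,0,0,0,0.1,0,0,0,0,0,0,0,0,0,0,0])

```text
time: 11.72
tool_pos: [489.9, 37.7, 23.2]
tcp_rot: [[1.0, -0.003, -0.001], [-0.003, -1.0, -0.0], [-0.001, 0.0, -1.0]]
force: [-4.4, 0.1, 3.9]
grip_width: 87.4
grasp_force: 2.1
```

Request:
apply_moves(increments=[0.1,0,0,0,0,0,0.1,0,0,0,0,0,0,0,0,0,0,0])

```text
time: 12.1
tool_pos: [490.1, 37.2, 22.6]
tcp_rot: [[1.0, -0.004, -0.009], [-0.004, -1.0, -0.002], [-0.009, 0.002, -1.0]]
force: [-11.8, 4.2, 9.6]
grip_width: 87.2
grasp_force: 6.2
```

Request:
apply_moves(increments=[0.1,0,0.1,0,0,0,0.1,0,0,0,0,0,0,0,0,0,0,0])

```text
time: 12.48
tool_pos: [490.2, 37.0, 22.8]
tcp_rot: [[1.0, -0.005, -0.017], [-0.005, -1.0, -0.003], [-0.017, 0.003, -1.0]]
force: [-17.6, 8.8, 4.7]
grip_width: 87.4
grasp_force: 8.6
```

```bash
python3 bd.py b4 500 117
```

```text
scene near [495.9 112.3 510.3 -17.2] -83.66 sd 0.25 n20
scene left [501.3 115.6 595.1 107.9] -4.70 sd 0.74 n37
top near [492.  114.8 502.1 -23. ] -85.84 sd 0.11 n13
top left [502.2 125.3 600.  118.8] -3.79 sd 0.21 n31
[490.2  37.   22.8] [-17.5   8.    3.6] [2.9 5.1 0.3]
```

Request:
apply_moves(increments=[-0.8,0,0,0,0,0,-0.8,0,1,0,0,0,0,0,1,0,0,0])

```text
time: 12.95
tool_pos: [466.7, 38.1, 65.6]
tcp_rot: [[1.0, -0.002, 0.002], [-0.002, -1.0, 0.0], [0.002, -0.0, -1.0]]
force: [0.7, 0.9, -0.1]
grip_width: 87.2
grasp_force: 0.0
```

Request:
apply_moves(increments=[0.5,-0.6,0,0,0,-0.0753,0.5,-0.6,0,0,0,-0.0753,0.5,-0.6,0,0,0,-0.0753,0.5,-0.6,0,0,0,-0.0753,0.5,-0.6,0,0,0,-0.0753])

```text
time: 13.58
tool_pos: [518.5, -22.3, 65.5]
tcp_rot: [[0.699, -0.715, 0.004], [-0.715, -0.699, 0.0], [0.002, -0.003, -1.0]]
force: [0.8, -0.3, 0.3]
grip_width: 87.3
grasp_force: 0.0
```

Request:
apply_moves(increments=[0.5,-0.6,0,0,0,-0.0753,0.5,-0.6,0,0,0,-0.0753,0.5,-0.6,0,0,0,-0.0753,0.5,-0.6,0,0,0,-0.0753,0.5,-0.6,0,0,0,-0.0753])

```text
time: 14.2
tool_pos: [568.5, -82.5, 65.4]
tcp_rot: [[-0.014, -1.0, 0.003], [-1.0, 0.014, -0.0], [0.0, -0.003, -1.0]]
force: [-0.3, 0.0, -0.7]
grip_width: 87.0
grasp_force: 0.0
```

```bash
python3 bd.py b5 500 117
```

```text
scene near [502.9 116.9 502.8 -21.4] -90.04 sd 0.12 n36
scene left [501.6 116.3 599.6 116.3] 0.05 sd 0.14 n38
top near [502.3 115.1 499.7 -23. ] -91.07 sd 0.03 n31
top left [502.  118.9 599.9 111.3] -4.40 sd 0.51 n29
[568.7 -82.9  65.3] [-0.9  0.9 -0.7] [0.1 0.  0. ]
```

Request:
apply_moves(increments=[0,0,-1,0,0,0.005,0,0,-1,0,0,0,0,0.5,-0.1,0,0,0,0,0.5,0,0,0,0,0,0.2,0,0,0,0])

```text
time: 14.92
tool_pos: [567.4, -56.8, 24.1]
tcp_rot: [[0.004, -1.0, 0.002], [-1.0, -0.004, 0.0], [-0.0, -0.002, -1.0]]
force: [0.0, -0.3, -0.7]
grip_width: 87.1
grasp_force: 0.0
```

Request:
apply_moves(increments=[0,0.15,0,0,0,0,0,0.15,0,0,0,0,0,0.1,0,0,0,0,0,0,0,0,0,0])

```text
time: 15.42
tool_pos: [566.4, -52.6, 23.8]
tcp_rot: [[-0.0, -1.0, -0.0], [-1.0, 0.0, -0.003], [0.003, 0.0, -1.0]]
force: [0.4, -10.6, 2.7]
grip_width: 87.3
grasp_force: 5.3
```

Request:
apply_moves(increments=[0,0.1,0,0,0,0,0,0,0,0,0,0,0,-0.8,0,0,0,0,0,-1,0.5,0,0,0,0,-1,1,0,0,0])

```text
time: 16.05
tool_pos: [566.1, -105.0, 53.3]
tcp_rot: [[0.001, -1.0, -0.002], [-1.0, -0.001, 0.0], [-0.0, 0.002, -1.0]]
force: [0.4, -0.6, -0.0]
grip_width: 87.3
grasp_force: 0.0
```

```bash
python3 bd.py b6 501 117; python3 - <<'E'
from fit import *
np.set_printoptions(suppress=True,precision=1)
p=[537.6,-318.3,np.radians(4.6)]
for f,c in(('raw_t0.png','top'),('raw_s0.png','scene')):
    im=cv2.imread('pics/'+f)
    for nm,L in dict(near=[(-70,80,10),(-70,-80,10)],far=[(70,80,10),(70,-80,10)],left=[(-70,80,10),(70,80,10)],right=[(-70,-80,10),(70,-80,10)],inear=[(-54,64,10),(-54,-64,10)],ifar=[(54,64,10),(54,-64,10)],ileft=[(-54,64,10),(54,64,10)],iright=[(-54,-64,10),(54,-64,10)]).items():
        A,B=tr(p,L);W,a,s,k=edge(im,c,A,B,w=2.5)
        q=W[:,:2].mean(0)-p[:2];R=np.array([[np.cos(p[2]),np.sin(p[2])],[-np.sin(p[2]),np.cos(p[2])]])
        print(c,nm,'local',R@q,'%.2f sd %.2f n%d'%(a%90,s,k))
E
```

```text
scene near [502.3 115.9 502.2 -22.3] -90.05 sd 0.13 n37
scene left [503.8 118.6 601.1 117.1] -0.85 sd 0.12 n26
top near [502.1 115.  499.8 -23. ] -90.97 sd 0.03 n19
top left [503.2 124.8 601.  116. ] -5.15 sd 0.27 n26
[ 568.4 -105.8   55.8] [-0.4  0.3  0.5] [ 0.1 -0.1 -0. ]
top near local [-74.6   0.1] 4.61 sd 0.07 n29
top far local [69.9 -0. ] 4.80 sd 0.24 n38
top left local [-0.  81.4] 4.42 sd 0.27 n37
top right local [ -0.1 -77.8] 4.80 sd 0.26 n38
top inear local [-54.4   0. ] 5.16 sd 0.12 n23
top ifar local [49.2  0.1] 4.64 sd 0.06 n28
top ileft local [-0.  65.8] 3.69 sd 0.17 n30
top iright local [ -0.1 -61.8] 4.56 sd 0.23 n35
scene near local [-76.4  -2.2] 4.77 sd 0.05 n40
scene far local [72.   0.6] 4.89 sd 0.19 n37
scene left local [-0.5 79. ] 4.85 sd 0.12 n38
scene right local [ -2.5 -85.3] 4.48 sd 0.03 n40
scene inear local [-52.1   0.6] 5.10 sd 0.20 n39
scene ifar local [46.7 -2.4] 4.74 sd 0.05 n38
scene ileft local [-3.1 57.9] 4.44 sd 0.00 n40
scene iright local [ -0.6 -65.2] 4.54 sd 0.10 n37
```

Request:
apply_moves(increments=[-0.422,-0.985,0,0,0,0.0035,-0.422,-0.985,0,0,0,0.0035,-0.422,-0.985,0,0,0,0.0035,-0.422,-0.985,0,0,0,0.0035,-0.422,-0.985,0,0,0,0.0035])

```text
time: 16.77
tool_pos: [524.0, -202.8, 53.0]
tcp_rot: [[0.039, -0.999, -0.0], [-0.999, -0.039, 0.0], [-0.0, 0.0, -1.0]]
force: [0.0, 0.4, 0.3]
grip_width: 87.1
grasp_force: 0.0
```

Request:
apply_moves(increments=[-0.422,-0.985,0,0,0,0.0035,-0.422,-0.985,0,0,0,0.0035,-0.422,-0.985,0,0,0,0.0035,-0.422,-0.985,0,0,0,0.0035,-0.422,-0.985,0,0,0,0.0035])

```text
time: 17.4
tool_pos: [481.9, -301.3, 53.0]
tcp_rot: [[0.075, -0.997, 0.0], [-0.997, -0.075, 0.0], [-0.0, -0.0, -1.0]]
force: [0.2, 0.0, -0.0]
grip_width: 87.2
grasp_force: 0.0
```

Request:
apply_moves(increments=[-0.422,-0.985,0,0,0,0.0035,0,0,-1,0,0,0,0,0,-0.5,0,0,0,0,0,0,0,0,0])

```text
time: 17.9
tool_pos: [473.2, -320.2, 22.3]
tcp_rot: [[0.082, -0.997, -0.002], [-0.997, -0.082, 0.001], [-0.001, 0.002, -1.0]]
force: [-0.8, 0.9, 0.8]
grip_width: 87.1
grasp_force: 0.0
```

```bash
python3 - <<'E'
from h import *
shot('scene','s3.png',crop=(235,195,330,270),s=7);o=observe();print(o['tool_pos'],o['force'])
E
```

```text
[ 473.83191995 -320.46517751   22.96763599] [-0.30159858  0.67629903  0.78700922]
```

View pics/s3.png

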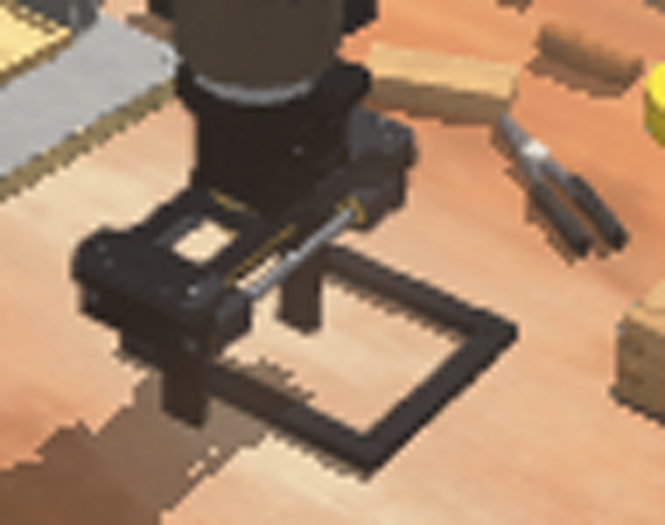

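The fingers straddle the near bar at crop px (185,420) and (300,325). I'll lower and grip.

Request:
apply_moves(increments=[0,0,-0.5,0,0,0,0,0,-0.45,0,0,0,0,0,0,0,0,0])

```text
time: 18.32
tool_pos: [473.0, -320.4, 3.2]
tcp_rot: [[0.082, -0.997, -0.002], [-0.997, -0.082, 0.001], [-0.001, 0.002, -1.0]]
force: [-0.1, 0.2, 0.4]
grip_width: 86.9
grasp_force: 0.0
```

Request:
apply_moves(increments=[0,0,0,0,0,0,0,0,0,0,0,0,0,0,0,0,0,0,0,0,0,0,0,0,0,0,0,0,0,0], gripper=-1, grip_force=35)

```text
time: 18.95
tool_pos: [473.7, -320.8, 4.2]
tcp_rot: [[0.082, -0.997, 0.0], [-0.997, -0.082, -0.0], [0.0, -0.0, -1.0]]
force: [0.7, -0.8, -0.5]
grip_width: 44.8
grasp_force: 0.0
```

Request:
apply_moves(increments=[0,0,0,0,0,0,0,0,0,0,0,0,0,0,0,0,0,0,0,0,0,0,0,0,0,0,0,0,0,0])

```text
time: 19.58
tool_pos: [473.9, -320.8, 4.2]
tcp_rot: [[0.082, -0.997, 0.0], [-0.997, -0.082, -0.0], [0.0, -0.0, -1.0]]
force: [0.3, -0.8, -0.5]
grip_width: 14.9
grasp_force: 35.0
```

Request:
apply_moves(increments=[0,0,0.5,0,0,0,0,0,1,0,0,0,0,0,1,0,0,0,0,0,0.7,0,0,0])

```text
time: 20.08
tool_pos: [473.7, -320.8, 69.4]
tcp_rot: [[0.082, -0.997, 0.001], [-0.997, -0.082, -0.0], [0.0, -0.001, -1.0]]
force: [-0.0, 0.6, -2.3]
grip_width: 15.5
grasp_force: 35.0
```

Request:
apply_moves(increments=[0.0725,0.977,0,0,0,-0.0022,0.0725,0.977,0,0,0,-0.0022,0.0725,0.977,0,0,0,-0.0022,0.0725,0.977,0,0,0,-0.0022,0.0725,0.977,0,0,0,-0.0022])

```text
time: 20.7
tool_pos: [480.6, -222.4, 68.3]
tcp_rot: [[0.059, -0.998, -0.001], [-0.998, -0.059, 0.0], [-0.0, 0.001, -1.0]]
force: [0.6, -0.1, -0.3]
grip_width: 15.6
grasp_force: 35.0
```

Request:
apply_moves(increments=[0.0725,0.977,0,0,0,-0.0022,0.0725,0.977,0,0,0,-0.0022,0.0725,0.977,0,0,0,-0.0022,0.0725,0.977,0,0,0,-0.0022,0.0725,0.977,0,0,0,-0.0022])

```text
time: 21.32
tool_pos: [487.9, -124.7, 68.3]
tcp_rot: [[0.036, -0.999, -0.001], [-0.999, -0.036, 0.0], [-0.0, 0.001, -1.0]]
force: [0.5, 0.2, -2.5]
grip_width: 15.1
grasp_force: 35.0
```

Request:
apply_moves(increments=[0.0725,0.977,0,0,0,-0.0022,0.0725,0.977,0,0,0,-0.0022,0.0725,0.977,0,0,0,-0.0022,0.0725,0.977,0,0,0,-0.0022,0.0725,0.977,0,0,0,-0.0022])

```text
time: 21.95
tool_pos: [495.1, -27.1, 68.4]
tcp_rot: [[0.013, -1.0, -0.001], [-1.0, -0.013, -0.0], [-0.0, 0.001, -1.0]]
force: [0.9, 0.0, -1.4]
grip_width: 15.8
grasp_force: 35.0
```

Request:
apply_moves(increments=[0.0725,0.977,0,0,0,-0.0022,0.0725,0.977,0,0,0,-0.0022,0.0725,0.977,0,0,0,-0.0022,0,0,0,0,0,0])

```text
time: 22.45
tool_pos: [499.8, 31.8, 68.4]
tcp_rot: [[0.001, -1.0, -0.0], [-1.0, -0.001, 0.0], [-0.0, 0.0, -1.0]]
force: [0.2, -0.1, -1.5]
grip_width: 15.0
grasp_force: 35.0
```

```bash
python3 - <<'E'
from h import *
shot('scene','s4.png',crop=(155,165,275,240),s=6.5);o=observe();print(o['tool_pos'],o['force'])
E
```

```text
[499.52320058  31.16583766  68.27234293] [-0.0024399   0.50199439 -1.82174487]
```

View pics/s4.png

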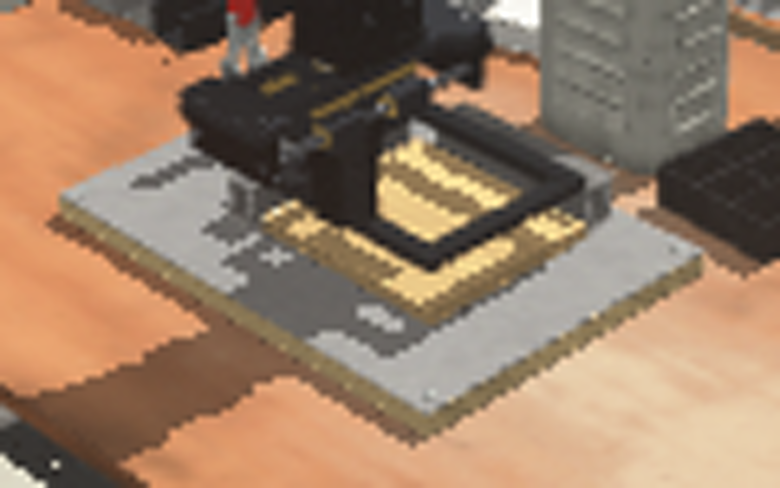

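The frame hangs level above the board, near-right corner at (432,262) and far-right at (585,182). I'll check its offset before lowering.

```bash
python3 - <<'E'
from fit import *
np.set_printoptions(suppress=True,precision=1)
print(back('scene',raw([(432,257),(585,180)],6.5,(155,165)),74))
im=cv2.imread('pics/raw_s4.png')
for A,B in (((432,-57,74),(432+70,-57,74)),):pass
p=[562,30,0]
for nm,L in dict(right=[(-70,-80,74),(70,-80,74)],far=[(70,20,74),(70,-80,74)],near=[(-70,-30,74),(-70,-80,74)]).items():
    A,B=tr(p,L);print(nm,edge(im,'scene',A,B,w=3))
E
```

```text
[[499.  -48.6  74. ]
 [628.3 -53.3  74. ]]
right (array([[486.7, -60.2,  74. ],
       [625.4, -61.1,  74. ]]), np.float64(-0.36912062204144425), np.float64(0.08012596693217917), np.int64(34))
far (array([[645.9,  58.7,  74. ],
       [627.5, -52.5,  74. ]]), np.float64(-99.3887854216263), np.float64(0.45663332310124294), np.int64(39))
near (array([[484.9,  -4.3,  74. ],
       [484.6, -54.3,  74. ]]), np.float64(-90.27377473927527), np.float64(0.1367499784614988), np.int64(37))
```

Request:
apply_moves(increments=[0,0,-0.7,0,0,0,0,0,-0.6,0,0,0,0,0,-0.2,0,0,0,0,0,-0.15,0,0,0,0,0,0,0,0,0])

```text
time: 23.12
tool_pos: [499.9, 30.9, 35.0]
tcp_rot: [[-0.001, -1.0, -0.0], [-1.0, 0.001, -0.0], [0.0, 0.0, -1.0]]
force: [0.8, -0.3, -0.4]
grip_width: 15.1
grasp_force: 35.0
```

Request:
apply_moves(increments=[0,0,-0.03,0,0,0,0,0,0,0,0,0,0,0,0,0,0,0,0,0,0,0,0,0,0,0,0,0,0,0], gripper=1)

```text
time: 23.75
tool_pos: [499.9, 31.0, 34.6]
tcp_rot: [[-0.001, -1.0, 0.0], [-1.0, 0.001, 0.0], [-0.0, -0.0, -1.0]]
force: [1.2, 0.6, -0.1]
grip_width: 57.5
grasp_force: 0.0
```

Request:
apply_moves(increments=[0,0,0,0,0,0,0,0,0.4,0,0,0,0,0,1,0,0,0,0,0,0.5,0,0,0])

```text
time: 24.25
tool_pos: [500.5, 31.2, 73.9]
tcp_rot: [[-0.001, -1.0, 0.002], [-1.0, 0.001, 0.001], [-0.001, -0.002, -1.0]]
force: [0.3, 0.9, -0.9]
grip_width: 85.8
grasp_force: 0.0
```

Request:
apply_moves(increments=[0.66,-0.97,0,0,0,0,0.66,-0.97,0,0,0,0,0.66,-0.97,0,0,0,0,0.66,-0.97,0,0,0,0,0.66,-0.97,0,0,0,0])

```text
time: 24.88
tool_pos: [566.1, -66.7, 72.7]
tcp_rot: [[-0.001, -1.0, -0.0], [-1.0, 0.001, 0.0], [-0.0, 0.0, -1.0]]
force: [0.7, -0.0, -0.3]
grip_width: 87.1
grasp_force: 0.0
```

Request:
apply_moves(increments=[0,-0.97,0,0,0,0,0,0,-0.9,0,0,0,0,0,-0.9,0,0,0,0,0,0,0,0,0])

```text
time: 25.38
tool_pos: [564.0, -85.8, 35.4]
tcp_rot: [[-0.002, -1.0, -0.004], [-1.0, 0.002, -0.0], [0.0, 0.004, -1.0]]
force: [-0.4, -0.1, 1.1]
grip_width: 87.1
grasp_force: 0.0
```

```bash
python3 - <<'E'
from fit import *
np.set_printoptions(suppress=True,precision=1)
for c in('scene','top'):
    im=snapshot(c)[:,:,::-1].copy();cv2.imwrite(f'pics/raw_f1_{c}.png',im)
    for nm,A,B in (('near',(492,100,40),(492,-10,40)),('nearboard',(501,115,30),(501,-20,30)),('ileft',(515,93,40),(585,93,40))):
        print(c,nm,*edge(im,c,A,B,w=2.5))
print(observe()['tool_pos'],observe()['grip_width'])
E
```

```text
scene near [[485.   95.5  40. ]
 [485.2 -13.9  40. ]] -89.89533459221973 0.10890156123485412 35
scene nearboard [[495.  111.2  30. ]
 [495.3 -23.2  30. ]] -89.90302200029635 0.11619511382512315 31
scene ileft [[510.6  84.2  40. ]
 [580.1  84.   40. ]] -0.18813687075159508 1.0175362097255201e-16 40
top near [[490.3 100.   40. ]
 [488.5 -10.   40. ]] -90.95778009014244 0.03304224772404364 33
top nearboard [[502.6 115.   30. ]
 [506.8 -20.   30. ]] -88.2164581450955 0.17598337777679854 24
top ileft [[514.9  89.4  40. ]
 [584.9  89.   40. ]] -0.37637147352833644 0.12188103916141116 25
[565.7 -85.6  37. ] 87.3477613422555
```

Request:
apply_moves(increments=[0,0.5,-0.12,0,0,0,0,0.4,0,0,0,0,0,0.3,0,0,0,0,0,0.2,0,0,0,0,0,0,0,0,0,0])

```text
time: 26.1
tool_pos: [565.9, -57.0, 34.2]
tcp_rot: [[-0.0, -1.0, 0.0], [-1.0, 0.0, 0.0], [-0.0, -0.0, -1.0]]
force: [0.3, 1.0, 0.5]
grip_width: 87.3
grasp_force: 0.0
```

Request:
apply_moves(increments=[0,0.15,0,0,0,0,0,0.1,0,0,0,0,0,0,0,0,0,0])

```text
time: 26.48
tool_pos: [565.5, -52.8, 34.1]
tcp_rot: [[-0.001, -1.0, -0.001], [-1.0, 0.001, -0.0], [0.0, 0.001, -1.0]]
force: [-0.5, -3.8, 1.3]
grip_width: 87.1
grasp_force: 1.6
```

Request:
apply_moves(increments=[0,0.1,0,0,0,0,0,0.1,0,0,0,0,0,0,0,0,0,0])

```text
time: 26.85
tool_pos: [565.4, -52.4, 34.2]
tcp_rot: [[-0.002, -1.0, -0.002], [-1.0, 0.002, -0.004], [0.004, 0.002, -1.0]]
force: [2.1, -19.0, -0.1]
grip_width: 87.0
grasp_force: 9.1
```

Request:
apply_moves(increments=[0,-0.8,0,0,0,0,0,-1,0.8,0,0,0,0,0,0.9,0,0,0])

```text
time: 27.22
tool_pos: [565.5, -85.2, 68.0]
tcp_rot: [[-0.003, -1.0, -0.001], [-1.0, 0.003, 0.001], [-0.001, 0.001, -1.0]]
force: [0.4, 0.5, 0.0]
grip_width: 87.3
grasp_force: 0.0
```

Request:
apply_moves(increments=[-0.56,0.61,0,0,0,0.0748,-0.56,0.61,0,0,0,0.0748,-0.56,0.61,0,0,0,0.0748,-0.56,0.61,0,0,0,0.0748,-0.56,0.61,0,0,0,0.0748])

```text
time: 27.85
tool_pos: [509.6, -22.7, 68.1]
tcp_rot: [[0.709, -0.706, 0.001], [-0.706, -0.709, 0.001], [-0.0, -0.001, -1.0]]
force: [0.2, 0.6, 0.6]
grip_width: 86.8
grasp_force: 0.0
```

Request:
apply_moves(increments=[-0.56,0.61,0,0,0,0.0748,-0.56,0.61,0,0,0,0.0748,-0.56,0.61,0,0,0,0.0748,-0.56,0.61,0,0,0,0.0748,-0.56,0.61,0,0,0,0.0748])

```text
time: 28.48
tool_pos: [453.6, 38.4, 68.2]
tcp_rot: [[1.0, 0.0, 0.001], [0.0, -1.0, 0.001], [0.001, -0.001, -1.0]]
force: [0.4, 0.5, 0.2]
grip_width: 87.1
grasp_force: 0.0
```

Request:
apply_moves(increments=[0,0,-0.9,0,0,0,0,0,-0.8,0,0,0,0,0,0,0,0,0])

```text
time: 28.85
tool_pos: [453.1, 37.6, 33.4]
tcp_rot: [[1.0, -0.005, -0.002], [-0.005, -1.0, -0.0], [-0.002, 0.0, -1.0]]
force: [0.3, 0.6, 1.0]
grip_width: 86.7
grasp_force: 0.0
```

Request:
apply_moves(increments=[0.6,0,0,0,0,0,0.5,0,0,0,0,0,0.3,0,0,0,0,0,0.2,0,0,0,0,0,0,0,0,0,0,0])

```text
time: 29.48
tool_pos: [486.0, 37.5, 34.1]
tcp_rot: [[1.0, -0.005, 0.0], [-0.005, -1.0, 0.0], [0.0, -0.0, -1.0]]
force: [-0.3, -0.5, -0.6]
grip_width: 87.2
grasp_force: 0.1
```

Request:
apply_moves(increments=[0.15,0,0,0,0,0,0.1,0,0,0,0,0,0,0,0,0,0,0])

```text
time: 29.85
tool_pos: [489.9, 37.4, 34.0]
tcp_rot: [[1.0, -0.005, -0.002], [-0.005, -1.0, -0.0], [-0.002, 0.0, -1.0]]
force: [-3.9, 1.3, 1.9]
grip_width: 87.2
grasp_force: 2.1
```

Request:
apply_moves(increments=[0.1,0,0,0,0,0,0.1,0,0,0,0,0,0,0,0,0,0,0])

```text
time: 30.22
tool_pos: [490.1, 36.9, 33.7]
tcp_rot: [[1.0, -0.005, -0.009], [-0.005, -1.0, -0.002], [-0.009, 0.002, -1.0]]
force: [-12.5, 4.7, 9.0]
grip_width: 86.9
grasp_force: 6.4
```

Request:
apply_moves(increments=[-1,0,0,0,0,0,-1,0,0.5,0,0,0,0,0,1,0,0,0,0,0,1,0,0,0,0,0,1,0,0,0], gripper=-1, grip_force=10)

```text
time: 30.85
tool_pos: [456.2, 38.0, 105.3]
tcp_rot: [[1.0, -0.005, 0.003], [-0.005, -1.0, 0.001], [0.003, -0.001, -1.0]]
force: [0.4, 0.0, 0.3]
grip_width: 44.9
grasp_force: 0.0
```

Request:
apply_moves(increments=[0,0,1,0,0,-0.0748,0,0,1,0,0,-0.0748,0,0,1,0,0,-0.0748,0,0,1,0,0,-0.0748,0,0,1,0,0,-0.0748])

```text
time: 31.48
tool_pos: [456.0, 37.9, 205.3]
tcp_rot: [[0.701, -0.713, 0.003], [-0.713, -0.701, 0.001], [0.002, -0.003, -1.0]]
force: [0.3, -0.4, -0.6]
grip_width: 1.9
grasp_force: 0.0
```

Request:
apply_moves(increments=[0,0,1,0,0,-0.0748,0,0,0.5,0,0,-0.0748,0,0,0,0,0,-0.0748,0,0,0,0,0,-0.0748,0,0,0,0,0,-0.0748])

```text
time: 32.1
tool_pos: [456.0, 37.9, 234.6]
tcp_rot: [[-0.006, -1.0, 0.003], [-1.0, 0.006, 0.001], [-0.001, -0.003, -1.0]]
force: [-1.6, 0.4, 0.4]
grip_width: 0.7
grasp_force: 0.0
```

```bash
cat > chk.py <<'E'
from fit import *
np.set_printoptions(suppress=True,precision=1)
for c in('scene','top'):
    im=snapshot(c)[:,:,::-1].copy();cv2.imwrite(f'pics/raw_chk_{c}.png',im)
    for nm,A,B in (('near',(500,115,40),(500,-40,40)),('right',(500,-43,40),(640,-43,40)),('ileft',(518,101,40),(620,101,40)),('inear',(516,100,40),(516,-26,40)),('iright',(518,-27,40),(622,-27,40)),('ifar',(624,95,40),(624,-25,40))):
        W,a,s,k=edge(im,c,A,B,w=2.5);print(c,nm,W[:,:2].ravel(),'%.2f sd %.2f n%d'%(a,s,k))
o=observe();print(o['tool_pos'],o['force'],o['grip_width'])
E
python3 chk.py; python3 -c "
from h import *
print(back('top',[(222,158.7)],0))"
```

```text
scene near [495.  111.7 494.2 -43.2] -90.30 sd 0.13 n33
scene right [496.4 -50.1 635.3 -51.1] -0.42 sd 0.09 n38
scene ileft [513.5  92.1 614.9  91.8] -0.19 sd 0.00 n40
scene inear [517.9 101.2 517.7 -25. ] -90.11 sd 0.13 n34
scene iright [518.2 -26.7 621.4 -28. ] -0.73 sd 0.12 n31
scene ifar [615.3  89.5 615.8 -29.6] -89.73 sd 0.03 n40
top near [498.5 115.  498.  -40. ] -90.20 sd 0.48 n35
top right [500.  -39.7 640.  -41.6] -0.79 sd 0.03 n40
top ileft [518.  100.2 620.  103.1] 1.63 sd 0.94 n40
top inear [519.1 100.1 516.6 -26. ] -91.14 sd 0.06 n22
top iright [518.  -25.4 622.  -26.5] -0.64 sd 0.03 n40
top ifar [624.6  95.  622.6 -25. ] -90.99 sd 0.04 n30
[455.7  37.8 234.5] [ 0.3  0.4 -0.1] 0.14359009295019579
[[737.95512711  62.12066387   0.        ]]
```

```bash
python3 - <<'E'
from h import *
im=cv2.imread('pics/raw_t0.png').astype(int)
for n,f,(x0,y0,x1,y1) in(('top','raw_chk_top.png',(160,180,190,220)),('scene','raw_chk_scene.png',(180,150,205,180))):
    im=cv2.imread('pics/'+f).astype(int)[y0:y1,x0:x1];m=(im[:,:,2]>120)&(im[:,:,1]<70)&(im[:,:,0]<70)
    v,u=np.nonzero(m);print(n,m.sum(),u.min()+x0,u.max()+x0,v.min()+y0,v.max()+y0,u.mean()+x0,v.mean()+y0)
print(proj('top',[(570,212,166),(570,212,130)]),proj('scene',[(570,212,166),(570,212,110),(570,212,138)]))
E
```

```text
top 17 170 174 195 198 171.88235294117646 196.58823529411765
scene 27 190 193 157 168 191.07407407407408 163.0
[[172.11810746 196.97190847]
 [174.36933605 198.50915602]] [[190.78976865 157.15013178]
 [191.6342669  168.64340355]
 [191.21539153 162.94268313]]
```

Request:
apply_moves(increments=[0.7125,0.925,0,0,0,0,0.7125,0.925,0,0,0,0,0.7125,0.925,0,0,0,0,0.7125,0.925,0,0,0,0,0.7125,0.925,0,0,0,0])

```text
time: 32.83
tool_pos: [527.3, 131.9, 233.7]
tcp_rot: [[0.0, -1.0, -0.0], [-1.0, -0.0, -0.0], [0.0, 0.0, -1.0]]
force: [-0.2, -0.1, 0.9]
grip_width: 0.6
grasp_force: 0.0
```

Request:
apply_moves(increments=[0.7125,0.925,0,0,0,0,0.7125,0.925,0,0,0,0,0.7125,0.925,0,0,0,0,0,0,0,0,0,0])

```text
time: 33.33
tool_pos: [569.9, 187.7, 232.9]
tcp_rot: [[0.001, -1.0, -0.001], [-1.0, -0.001, -0.001], [0.001, 0.001, -1.0]]
force: [-0.1, -0.4, -0.1]
grip_width: 0.2
grasp_force: 0.0
```

Request:
apply_moves(increments=[0,0,-1,0,0,0,0,0,-1,0,0,0,0,0,-1,0,0,0,0,0,-1,0,0,0,0,0,-0.25,0,0,0])

```text
time: 33.95
tool_pos: [568.0, 185.3, 147.6]
tcp_rot: [[-0.001, -1.0, -0.003], [-1.0, 0.001, -0.002], [0.002, 0.003, -1.0]]
force: [-0.9, 0.2, 0.3]
grip_width: 0.3
grasp_force: 0.0
```

Request:
apply_moves(increments=[0,0.5,0,0,0,0,0,0.5,0,0,0,0,0,0.4,0,0,0,0])

```text
time: 34.33
tool_pos: [569.0, 214.3, 149.7]
tcp_rot: [[-0.0, -1.0, 0.001], [-1.0, 0.0, 0.0], [-0.0, -0.001, -1.0]]
force: [0.1, -1.4, -0.3]
grip_width: 0.3
grasp_force: 0.9
```

Request:
apply_moves(increments=[0,0.46,-0.1,0,0,0,0,0.46,-0.15,0,0,0,0,0,0,0,0,0])

```text
time: 34.7
tool_pos: [569.0, 233.2, 144.0]
tcp_rot: [[0.0, -1.0, 0.001], [-1.0, -0.0, 0.001], [-0.001, -0.001, -1.0]]
force: [-1.1, 0.3, 0.2]
grip_width: 0.4
grasp_force: 0.0
```

Request:
apply_moves(increments=[0,0.41,-0.22,0,0,0,0,0.4,-0.26,0,0,0,0,0.36,-0.31,0,0,0,0,0.31,-0.37,0,0,0])

```text
time: 35.2
tool_pos: [569.2, 262.5, 120.7]
tcp_rot: [[-0.001, -1.0, 0.001], [-1.0, 0.001, 0.001], [-0.001, -0.001, -1.0]]
force: [0.3, 0.1, 2.2]
grip_width: 0.4
grasp_force: 1.0
```

Request:
apply_moves(increments=[0,0.27,-0.4,0,0,0,0,0.2,-0.43,0,0,0,0,0.14,-0.35,0,0,0,0,0.07,-0.35,0,0,0,0,0,0,0,0,0])

```text
time: 35.83
tool_pos: [568.6, 275.1, 89.9]
tcp_rot: [[-0.001, -1.0, -0.001], [-1.0, 0.001, -0.001], [0.001, 0.001, -1.0]]
force: [0.3, 1.4, 1.4]
grip_width: 0.5
grasp_force: 0.7
```

Request:
apply_moves(increments=[0,0,-0.1,0,0,0,0,0,-0.1,0,0,0,0,0,0,0,0,0])

```text
time: 36.2
tool_pos: [568.9, 275.2, 89.2]
tcp_rot: [[-0.0, -1.0, 0.001], [-1.0, 0.0, 0.0], [-0.0, -0.001, -1.0]]
force: [-4.9, 0.9, 14.2]
grip_width: 0.6
grasp_force: 7.1
```

Request:
apply_moves(increments=[0,0,-0.08,0,0,0,0,0,0,0,0,0,0,0,0.7,0,0,0,0,0,1,0,0,0,0,0,1,0,0,0])

```text
time: 36.83
tool_pos: [567.9, 274.1, 138.2]
tcp_rot: [[-0.002, -1.0, -0.003], [-1.0, 0.002, -0.002], [0.002, 0.003, -1.0]]
force: [-0.6, 0.3, -0.2]
grip_width: 0.5
grasp_force: 0.0
```

Request:
apply_moves(increments=[0,0.5,1,0,0,0,0,0.5,1,0,0,0,0,0.5,1,0,0,0,0,0,0,0,0,0])

```text
time: 37.33
tool_pos: [569.0, 305.5, 199.4]
tcp_rot: [[-0.001, -1.0, 0.001], [-1.0, 0.001, 0.001], [-0.001, -0.001, -1.0]]
force: [-0.1, -0.1, -0.3]
grip_width: 0.2
grasp_force: 0.0
```

```bash
python3 chk.py; python3 - <<'E'
import cv2
im=cv2.imread('pics/raw_chk_scene.png')[155:245,155:285];cv2.imwrite('pics/end.png',cv2.resize(im,None,fx=6,fy=6,interpolation=cv2.INTER_CUBIC))
E
```

```text
scene near [495.  111.7 494.2 -43.3] -90.31 sd 0.14 n34
scene right [496.3 -50.3 635.4 -51. ] -0.26 sd 0.08 n37
scene ileft [513.5  92.1 614.9  91.8] -0.19 sd 0.00 n40
scene inear [518.1 101.4 517.6 -25.1] -90.25 sd 0.12 n32
scene iright [518.2 -26.7 621.4 -28. ] -0.73 sd 0.12 n31
scene ifar [615.3  89.5 615.8 -29.6] -89.73 sd 0.03 n40
top near [498.3 115.  498.  -40. ] -90.14 sd 0.42 n40
top right [500.  -39.7 640.  -41.6] -0.79 sd 0.03 n40
top ileft [518.1 103.4 620.1 103.7] 0.14 sd 0.03 n34
top inear [514.6 100.  517.6 -26. ] -88.64 sd 0.12 n27
top iright [518.  -25.4 622.  -26.5] -0.61 sd 0.03 n40
top ifar [624.6  95.  622.6 -25. ] -90.99 sd 0.04 n30
[568.  304.4 197.3] [-0.8  0.9 -0.3] 0.6430007464591793
```

View pics/end.png

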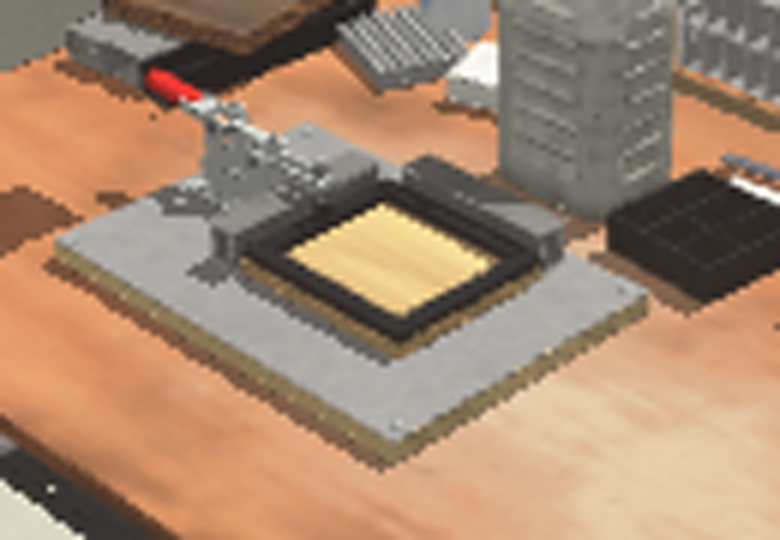

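The frame and board sit flush in the corner, with the frame's near corner at (400,335). The red handle lies level at (175,87) and the clamp foot is on the left bar. I'll hand it in.

```bash
python3 -c "
from plant import job
print(job.finish_job())"
```

```text
the job is handed in; nothing more can be done
None
```

I handed the job in. Board and frame are pushed flat against both fences and the clamp is pushed down to its stop with its foot on the frame's left bar. I checked this from the final picture and the contact forces; the judge returned no result.

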